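# Close the filter holder with its keyed lid

### The job

Close the filter holder: set the blue lid on the collar's rim with its red key stripe at the red load mark, then turn the lid clockwise (seen from above) on the rim until its keys drop into the notches and it sits fully home. Then swing the keeper all the way over the lid so that its arm points at the middle of the holder, and leave the other things on the bench where they are.

Things in the scene. Friction and masses are not known exactly. Their poses are not given: they have to be found in the camera images.
- lid: Blue lid, 0.24 to 0.4 kg, lying level on its spigot. Origin: centre of its underside, z up. Going up: round metal spigot 71 mm across, 14 mm deep, lowest 5 mm tapered to 64 mm; flange 98 mm across, 6 mm thick; white upright bar grip 60 mm long (along x), 20 mm thick (along y), from 20 to 56 mm above the origin. Red stripe and main key on +x.
- lid_key (a point): Outer end of the red stripe on the flange's top, above the main key: 45 mm from the lid's centre on its +x axis, 20 mm above its origin. Axes as the lid's. Under the flange stand three lugs 10 mm wide, 6 mm deep, at radius 41 to 48 mm: the main key here, the others 130 and 230 degrees anticlockwise from it.
- lid_grip (a point): Where to grip the lid: middle of its bar, 44 mm above the lid's origin, 24 mm above the flange's top; fingers close along the lid's y. Axes as the lid's.
- holder: Fixed filter holder. Origin: centre of its underside on the bench, z up; +x runs out through its red load mark. Foot 128 mm across, housing 108 mm across to 40 mm height, on it a steel collar (see rim). Lid standing on its lugs on the rim: level, its origin 52 mm above this one. Lugs dropped into the notches: lid sinks 6 mm, its origin 46 mm above this one.
- rim (a point): Centre of the collar's flat rim, 60 mm above the bench; axes as the holder's. Collar 100 mm across, bore 76 mm, with three notches 17 mm wide, 12 mm deep, spaced as the lid's lugs: one fit only. The main notch lies 35 to 75 degrees clockwise (from above) of the load mark, different each time, in no reading: see or feel it. The lugs fall in over about 6 degrees of turn.
- holder_mark (a point): Top of the red load mark on the outside of the holder: 57.5 mm from its axis on its +x axis, 52 mm above the bench. Axes as the holder's.
- keeper (a joint): Swing (rad) of the keeper, a flat steel arm 60 x 16 mm on a post 95 mm from the holder's axis. 0: swung clear; grows clockwise seen from above; 1.57: arm points at the holder's axis, tip over the flange; stop at 1.6. Its underside is 68.5 mm above the bench (flange top when seated 66, unseated 72: blocks it). Stays where left; 1 to 2 N at the knob moves it.
- keeper_knob (a point): Middle of the black upright round knob on the keeper's arm, 38 mm from the pivot: 18 mm across, 36 mm high, from 76.5 to 112.5 mm above the bench; this point is at 94.5 mm. x axis along the arm away from the pivot.
- keeper_pivot (a point): On the keeper's upright pivot axis, 94.5 mm above the bench. x axis along the arm.
- tip_box: Bystander: blue pipette-tip box with clear lid, 85 x 122 x 73 mm. Origin under its centre.
- jar: Bystander: glass jar with yellow cap, 68 mm across, 90 mm high. Origin under its centre.
- amber_bottle: Bystander: small amber bottle, 42 mm across, 75 mm high. Origin under its centre.
- dish: Bystander: flat round dish, 94 mm across, 18 mm high. Origin under its centre.
- tweezers: Bystander: steel tweezers lying flat, 130 mm long, 4 mm thick. Origin under its centre.
- spray_bottle: Bystander: white spray bottle with blue head, 72 mm across, 175 mm high. Origin under its centre.

How it is judged:
On the way, in this order (a step that is already met when the one before it is completed fails the run):
1. the lid stands on the collar's rim, centred, its key within 20 degrees of the load mark (z of lid in the frame of holder between 0.0495 and 0.0555 m and horizontal distance between lid and holder below 0.006 m and y of lid_key in the frame of holder between -0.0155 and 0.0155 m and x of lid_key in the frame of holder above 0.03 m), for 0.2 s.
2. the lid has been turned clockwise on the rim, its key more than 25 degrees past the mark (z of lid in the frame of holder between 0.0495 and 0.0555 m and horizontal distance between lid and holder below 0.006 m and y of lid_key in the frame of holder below -0.0188 m).
3. the keys have dropped into the notches and the lid sits fully home (z of lid in the frame of holder between 0.043 and 0.0478 m and horizontal distance between lid and holder below 0.005 m and angle between lid's own z axis and vertical below 0.04 rad), for 0.2 s.
4. the keeper is swung over the seated lid (all of step 3 and value of joint keeper above 1.4 rad), for 0.2 s.
At the end, for the whole second after the job is handed in: The lid sits in the collar with its keys in the notches, flange on the rim (its origin less than 47.8 mm above the holder's, centred within 5 mm, tilted less than 0.04 rad), at rest, and the keeper stands beyond 1.4 rad, its arm over the lid (all of step 4 and linear speed of lid below 0.02 m/s and angular speed of lid below 0.1 rad/s); the robot touches nothing.
It fails at once if another thing on the bench is pushed away by more than 30 mm (distance of any of tip_box, jar, amber_bottle, dish, tweezers, spray_bottle from where it was at the start of the episode above 0.03 m).
It fails at once if another thing on the bench is knocked over (angle between any of tip_box, jar, amber_bottle, dish, tweezers, spray_bottle's own z axis and vertical above 0.5 rad).
It also fails if it takes over 67 s, if anything falls off the work surface, if the arm or the gripper's body presses on something with over 40 N, if the wrist force passes 120 N, or if a joint passes its speed limit or range.

### The arm

A 6-joint arm with a two-finger parallel gripper is mounted at the origin on the work surface. World frame = base frame: x ahead of the robot, y to its left, z up, the work surface at z = 0. Lengths are in m, angles in rad, forces in N, time in s.
With the tool pointing down it reaches from about 0.275 to 0.875 m from the base axis. Payload 12.5 kg.
Tool frame: the origin (TCP) lies midway between the tips of the shut fingers; the grasp point (between the pads) lies 19 mm behind it (env.grasp_offset is the z of the grasp point in the tool frame, in m); z points along the fingers, y is the direction in which the jaws open and shut (so a half turn about z gives the same grasp; the last joint's range is limited). The gripper opens to 85 mm and grips with 20 to 120 N. Pads are 22 mm wide; open, the fingers measure 114 mm over their backs; the gripper's body (76 mm by 85 mm) begins 54 mm behind the grasp point. The pads swing forward as they close: fully open they stand 13 mm farther back than shut.
Start: joints at [-1.391, 0.351, 1.652, -0, 1.139, -0.085], TCP at [0.144, -0.531, 0.231] pointing down, gripper open.
Joint ranges: [-2.75, 2.75], [-0.79, 2.1], [0.01, 2.65], [-1.57, 4.71], [0.07, 3.14], [-2.87, 2.87]. Speed limits (rad/s): [2.22, 2.22, 2.79, 3.14, 3.14, 3.14].

### API

Orientations are given as a unit quaternion [x, y, z, w].
In Python, from cell import env, get_image gives the robot as it stands.
- The arm moves only by the tool move_arm, never from a script. Its argument "motion" is a list of rows, each a list of 3 entries, a list of its own where there are three numbers: the shift along the tool's x, y, z in cm, then the turn, a rotation vector about the tool's x, y, z in degrees, then the finger opening in cm, from 0 to 8.54. In form: [[[x, y, z], [wx, wy, wz], hand], ...]. A call has 1 to 10 rows; each row shifts and turns the commanded pose from where the row before left it, along the tool's axes as they then stand; what a row does not reach is not made up. A row lasts 1/8 s, in which the tool goes at most 62.5 mm and 10.7 degrees, less where a joint would pass 70% of its speed; a pose out of reach is approached as far as the arm can. A call with a gripper value outside its range is refused whole. The fingers move at their own pace and stop on an object; the grip force is fixed at half the most. Time passes only in rows, so rows that do not move let the fingers close. It gives the time, the measured TCP pose, the force and the opening at its end, in the units of the state.
- env.observe(): the state, without advancing time (a new reading comes with each control period).
- get_image(name): name is "scene" or "top" or "wrist"; returns a dict with "color" (400x640x3 uint8, red, green, blue), "fx", "fy", "cx", "cy" (pixels), "k1" (the pictures are not rectified: a ray, as slopes to the right and down, at radius r is drawn at 1 + k1 r^2 times it, then the intrinsics apply), "cam_to_world" (4x4, takes a point from camera to world coordinates). Camera axes: x right, y up, looking along -z (the intrinsics and any distortion apply to the point x, -y, -z); pixel columns grow to the right and rows downward; lengths in m; the calibration is good to about 2 mm. A picture is of the moment at which its call begins. There is no depth.
- env.close_job(): hands the job in, once; it reports no verdict.
The state is a dict: "clock": time; "q": joint angles; "qvel": joint speeds; "joint_efforts": joint torques, N m; "ee_pos": TCP position; "orientation": TCP orientation; "contact_force": force on the tool from outside, world axes, zero at the start; "wrist_torque": the same for the moment, N m; "opening": finger opening in m.
Only numpy, scipy, OpenCV 4.12 (cv2) and the standard library are available. Lean on these libraries where they do the work, as an engineer would, in place of code of your own. Each camera call takes 0.05 s, during which the arm holds its last target.

## Working session

There is one attempt and no reset: what is moved stays moved. The work goes in short steps, Python scripts to look and compute and a tool call to move; the robot and the scene stay as the last step left them, time stands still between calls to the robot, and variables do not carry over. Pictures are saved under pics/ and viewed, and the job is handed in when it is done.

Besides the shell and the picture viewer there is one more tool, called after "Request:" as a command line: name --argument value ..., lists and objects as JSON in quotes. move_arm: Moves the arm, as the interface text tells. Its arguments: {"type":"object","properties":{"motion":{"type":"array","items":{"type":"array"}}},"required":["motion"]}

```bash
ls; mkdir -p pics; python3 - <<'E'
from cell import env,get_image
import cv2
for n in ("scene","top","wrist"):
    d=get_image(n); cv2.imwrite(f"pics/{n}0.png",d["color"][:,:,::-1])
    print(n,d["fx"],d["fy"],d["cx"],d["cy"],d["k1"],d["cam_to_world"].tolist() if hasattr(d["cam_to_world"],'tolist') else d["cam_to_world"])
print(env.observe(), env.grasp_offset)
E
```

```text
pics
scene 372.3467066414121 372.3467066414121 325.9590251883699 200.38940050677937 0.020739081646671202 [[-0.4348621496903523, -0.6926151991279709, 0.5754816215168013, 1.0493079657198374], [0.9004306281734877, -0.3422096342064155, 0.26854655109200315, 0.17999404867865915], [0.010935932232061692, 0.6349620084644692, 0.7724659560090551, 0.7015478150152911], [0.0, 0.0, 0.0, 1.0]]
top 423.128562298756 423.128562298756 320.21757647368554 200.8183953524962 -0.04934752097045561 [[-0.03914601671863715, 0.9771712493970226, -0.20881556150566494, 0.35338495006679266], [-0.9992333656934469, -0.038172977187960304, 0.008689343908132884, -0.030866483613230956], [0.0005198653773037338, 0.20899562953437434, 0.9779164363970576, 1.0946078585682135], [0.0, 0.0, 0.0, 1.0]]
wrist 283.23593429901086 283.23593429901086 315.478312151473 204.89104278904284 -0.005996355546705272 [[0.2621197761021221, 0.9276119179599277, 0.2661378451759106, 0.2123350472342372], [-0.9650343255545415, 0.2523561327306161, 0.07088817090839555, -0.5127881655648902], [-0.0014048052048442421, -0.27541334741067164, 0.9613248746341604, 0.3735384678071821], [0.0, 0.0, 0.0, 1.0]]
{'clock': 0.15, 'q': array([-1.39059778e+00,  3.51080968e-01,  1.65223119e+00, -1.26624845e-05,
        1.13908621e+00, -8.45992205e-02]), 'qvel': array([-0.00012965, -0.00075292, -0.00194843,  0.00182823, -0.00233624,
        0.00020177]), 'joint_efforts': array([ 6.63432438e-04, -5.06253147e+01, -2.91502708e+01, -4.92733807e-05,
        3.30956129e-03,  6.46354215e-05]), 'ee_pos': array([ 0.14392358, -0.53059719,  0.23091679]), 'orientation': array([ 9.91247633e-01,  1.32015028e-01, -2.49918035e-05, -4.02121737e-04]), 'contact_force': array([ 0.77012695, -0.08020218, -0.37773339]), 'wrist_torque': array([ 0.00228112,  0.0216522 , -0.05122674]), 'opening': 0.08567351261288415} -0.0187
```

View pics/scene0.png

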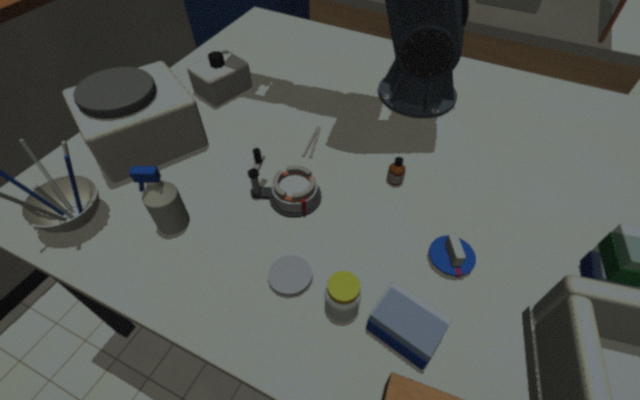

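View pics/top0.png

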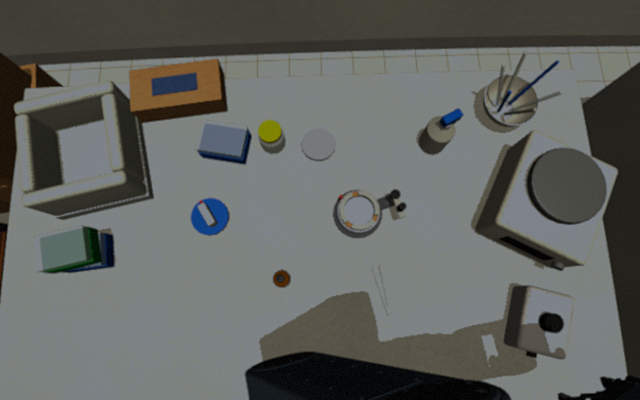

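View pics/wrist0.png

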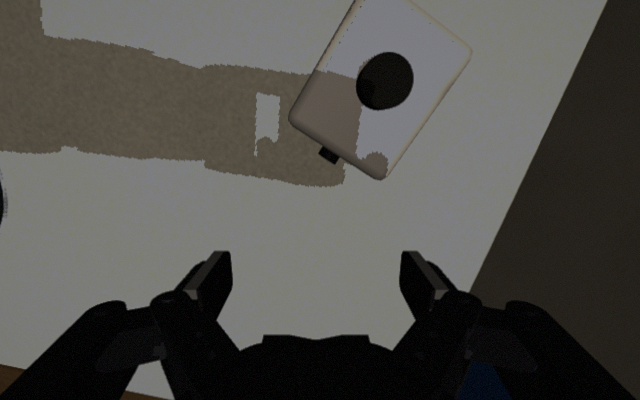

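The scene view shows the lid at about (452,255) and the holder at (295,190), with the keeper beside it. In the top view they are at (209,216) and (358,212). I'll zoom in and measure.

```bash
cat > h.py <<'E'
import numpy as np, cv2
from cell import env,get_image
def rays(d,uv):
    uv=np.atleast_2d(np.array(uv,float))
    K=np.array([[d["fx"],0,d["cx"]],[0,d["fy"],d["cy"]],[0,0,1]])
    p=cv2.undistortPoints(uv[:,None,:],K,np.array([d["k1"],0,0,0,0.]))[:,0]
    T=np.array(d["cam_to_world"])
    v=np.c_[p[:,0],-p[:,1],-np.ones(len(p))]@T[:3,:3].T
    return T[:3,3],v
def onz(d,uv,z):
    o,v=rays(d,uv); return o+v*((z-o[2])/v[:,2])[:,None]
def proj(d,P):
    P=np.atleast_2d(P);T=np.array(d["cam_to_world"]);c=(P-T[:3,3])@T[:3,:3]
    s=np.c_[c[:,0]/-c[:,2],-c[:,1]/-c[:,2]];r2=(s**2).sum(1,keepdims=True);s=s*(1+d["k1"]*r2)
    return np.c_[d["fx"]*s[:,0]+d["cx"],d["fy"]*s[:,1]+d["cy"]]
def crop(d,x0,y0,w,h,k,name,g=1.0):
    im=d["color"][y0:y0+h,x0:x0+w,::-1]
    im=np.clip(im*g,0,255).astype(np.uint8)
    cv2.imwrite("pics/"+name,cv2.resize(im,None,fx=k,fy=k,interpolation=cv2.INTER_CUBIC))
def masks(d):
    hsv=cv2.cvtColor(d["color"],cv2.COLOR_RGB2HSV)
    H,S,V=cv2.split(hsv)
    red=((H<6)|(H>172))&(S>140)&(V>60)
    blue=(H>100)&(H<125)&(S>130)&(V>60)
    return red,blue
def comps(m,mn=4):
    n,l,s,c=cv2.connectedComponentsWithStats(m.astype(np.uint8))
    return [(np.round(c[i],1).tolist(),int(s[i,4]),s[i,:4].tolist()) for i in range(1,n) if s[i,4]>=mn]
E
python3 - <<'E'
from h import *
s=get_image("scene");t=get_image("top")
a=np.vstack
crop(s,240,140,90,80,8,"s_h.png",1.5);crop(t,320,170,100,75,8,"t_h.png",1.5)
crop(s,420,225,70,60,8,"s_l.png",1.5);crop(t,180,190,60,55,8,"t_l.png",1.5)
for d in (s,t):
    r,b=masks(d);print("red",comps(r));print("blue",comps(b,30))
E
```

```text
red [([302.9, 200.1], 15, [301, 198, 4, 5]), ([458.1, 271.2], 17, [457, 268, 4, 7])]
blue [([142.6, 170.0], 222, [130, 166, 27, 9]), ([441.2, 256.1], 583, [429, 236, 27, 40]), ([467.3, 258.7], 300, [460, 240, 15, 35])]
red [([340.3, 197.0], 9, [339, 196, 4, 3]), ([200.5, 201.5], 4, [200, 201, 2, 2])]
blue [([173.9, 83.8], 640, [153, 74, 43, 21]), ([452.1, 116.1], 163, [443, 109, 20, 15]), ([224.2, 155.8], 96, [199, 151, 46, 10]), ([210.2, 217.0], 799, [191, 199, 37, 36])]
```

```bash
python3 -c "
import cv2,numpy as np
a=cv2.imread('pics/s_h.png');b=cv2.imread('pics/t_h.png');c=cv2.imread('pics/s_l.png');d=cv2.imread('pics/t_l.png')
r=lambda x:cv2.resize(x,(400,300))
cv2.imwrite('pics/mos.png',np.vstack([np.hstack([r(a),r(b)]),np.hstack([r(c),r(d)])]))"
```

```text
(no output)
```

View pics/mos.png

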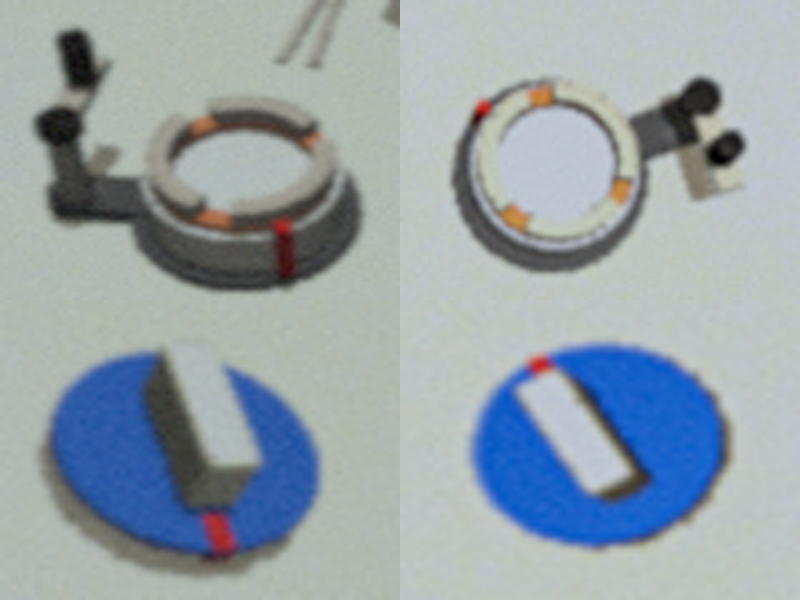

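View pics/t_h.png

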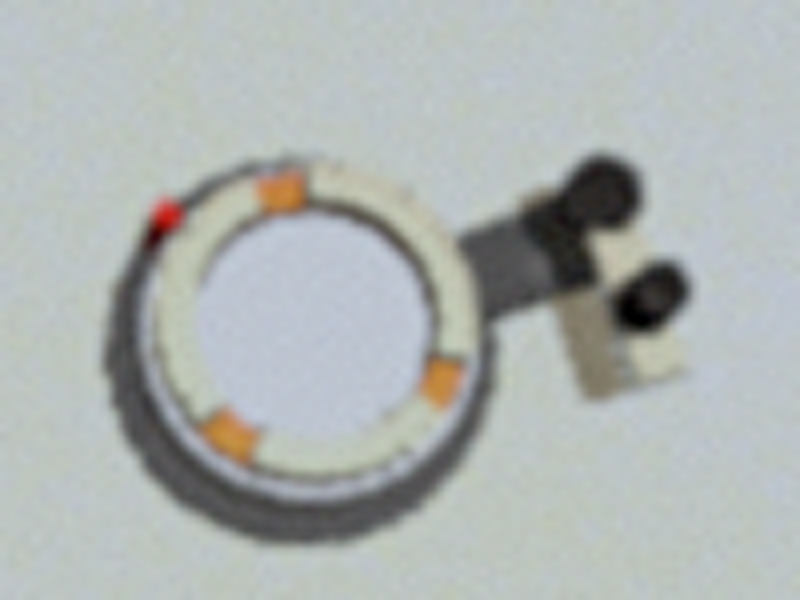

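```bash
cat >> h.py <<'E'
def circ(P):
    A=np.c_[2*P[:,:2],np.ones(len(P))];x=np.linalg.lstsq(A,(P[:,:2]**2).sum(1),rcond=None)[0]
    return x[:2],np.sqrt(x[2]+x[:2]@x[:2])
def orange(d):
    H,S,V=cv2.split(cv2.cvtColor(d["color"],cv2.COLOR_RGB2HSV)); return (H>=7)&(H<22)&(S>110)&(V>60)
def hull(m,box):
    z=np.zeros(m.shape,np.uint8);x0,y0,x1,y1=box;z[y0:y1,x0:x1]=m[y0:y1,x0:x1]
    pts=np.argwhere(z)[:,::-1].astype(np.int32)
    return cv2.convexHull(pts)[:,0].astype(float)
E
python3 - <<'E'
from h import *
s=get_image("scene");t=get_image("top")
for n,d,bx in(("s",s,(425,230,480,280)),("t",t,(185,190,235,240))):
    r,b=masks(d)
    h=hull(b|r,bx)
    print(n,"lid circ z17",circ(onz(d,h,.017)), "z20",circ(onz(d,h,.02)))
    o=orange(d);bo=(270,160,325,220) if n=="s" else (330,185,390,240)
    z=np.zeros_like(o);z[bo[1]:bo[3],bo[0]:bo[2]]=o[bo[1]:bo[3],bo[0]:bo[2]]
    cs=comps(z,5);print(cs)
    P=onz(d,[c[0] for c in cs],.05);print(P.round(4))
    if len(P)==3: print(circ(P))
    H,S,V=cv2.split(cv2.cvtColor(d["color"],cv2.COLOR_RGB2HSV))
    br=(S<60)&(V>150)
    print("redl",[ (c, onz(d,c[0],.02 if (c[0][0]>430 or c[0][0]<250) else .052).round(4).tolist()) for c in comps(r)])
# top knob/pivot
print("knob?",onz(t,[[320+655/8,170+280/8]],.1125), "piv?",onz(t,[[320+602/8,170+185/8]],.1))
E
```

```text
s lid circ z17 (array([0.55542228, 0.24726303]), np.float64(0.04780026845392246)) z20 (array([0.55758671, 0.24696823]), np.float64(0.04759078592806255))
[([285.6, 173.2], 16, [283, 171, 6, 5]), ([308.8, 176.8], 5, [308, 176, 3, 3]), ([287.7, 198.2], 27, [284, 196, 8, 5])]
[[ 0.5307 -0.1704  0.05  ]
 [ 0.5164 -0.115   0.05  ]
 [ 0.5966 -0.1273  0.05  ]]
(array([ 0.55443046, -0.13469917]), np.float64(0.042844373433771885))
redl [(([302.9, 200.1], 15, [301, 198, 4, 5]), [[0.5877, -0.0929, 0.052]]), (([458.1, 271.4], 16, [457, 268, 4, 7]), [[0.5913, 0.2681, 0.02]])]
t lid circ z17 (array([0.5545038 , 0.24863007]), np.float64(0.04764356086547334)) z20 (array([0.5539439 , 0.24785197]), np.float64(0.04751092385706239))
[([355.1, 193.8], 19, [353, 192, 5, 5]), ([374.7, 216.9], 16, [373, 215, 4, 5]), ([348.3, 224.2], 22, [345, 222, 7, 6])]
[[ 0.5912 -0.1292  0.05  ]
 [ 0.5299 -0.175   0.05  ]
 [ 0.5141 -0.1079  0.05  ]]
(array([ 0.54797683, -0.13529074]), np.float64(0.043616180707311845))
redl [(([340.2, 196.9], 8, [339, 196, 4, 3]), [[0.5842, -0.0909, 0.052]]), (([200.5, 201.5], 4, [200, 201, 2, 2]), [[0.5932, 0.2714, 0.02]])]
knob? [[ 0.5453916  -0.23282923  0.1125    ]] piv? [[ 0.57768633 -0.22167186  0.1       ]]
```

View pics/s_h.png

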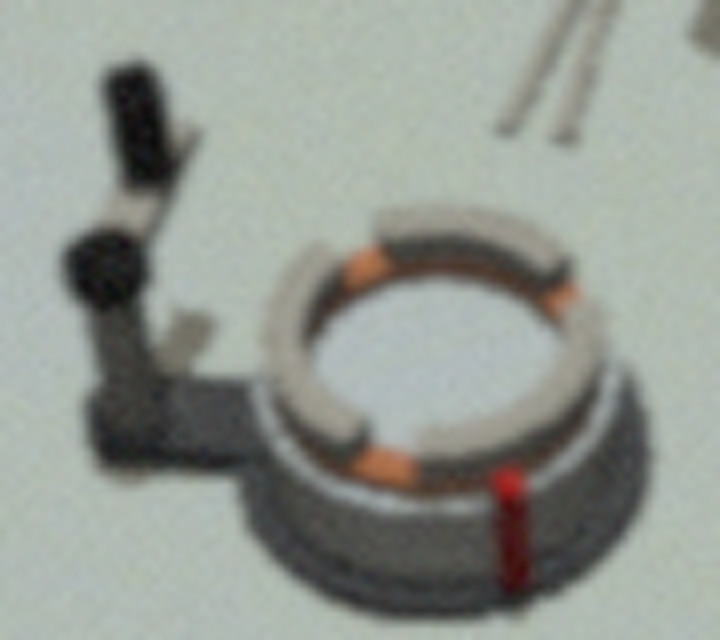

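```bash
cat >> h.py <<'E'
from scipy.spatial.transform import Rotation as Rn
def delta(P,yaw=None):
    o=env.observe();R=Rn.from_quat(o["orientation"]).as_matrix()
    y=np.degrees(np.arctan2(R[1,1],R[0,1]))
    print("pos",o["ee_pos"].round(4),"yaw_y %.2f"%y,"tiltz",R[:,2].round(4),"F",np.round(o["contact_force"],1),"T",np.round(o["wrist_torque"],2),"open %.4f"%o["opening"],"clk %.2f"%o["clock"])
    if P is not None: print(" shift cm",(R.T@(np.array(P)-o["ee_pos"])*100).round(2), end=" ")
    if yaw is not None: print("tool-z turn deg %.2f"%(-((yaw-y+180)%360-180)))
E
python3 -c "
from h import *
delta([.552,-.135,.23],-58);o=env.observe();print(Rn.from_quat(o['orientation']).as_matrix().round(3))"
```

```text
pos [ 0.144  -0.5307  0.2312] yaw_y -74.83 tiltz [-1.e-04  3.e-04 -1.e+00] F [-0.2  0.6 -0.4] T [-0.03 -0.03  0.02] open 0.0854 clk 0.35
 shift cm [ 49.74 -27.52   0.13] tool-z turn deg -16.83
[[ 0.965  0.262 -0.   ]
 [ 0.262 -0.965  0.   ]
 [ 0.    -0.    -1.   ]]
```

Request:
move_arm --motion '[[[5,-2.75,0],[0,0,0],8.5],[[5,-2.75,0],[0,0,0],8.5],[[5,-2.75,0],[0,0,0],8.5],[[5,-2.75,0],[0,0,0],8.5],[[5,-2.75,0],[0,0,0],8.5],[[5,-2.75,0],[0,0,0],8.5],[[5,-2.75,0],[0,0,0],8.5],[[5,-2.75,0],[0,0,0],8.5],[[5,-2.75,0],[0,0,0],8.5],[[4.7,-2.75,0],[0,0,0],8.5]]'

```text
clock: 1.6
ee_pos: [0.5529, -0.1337, 0.2313]
orientation: [0.991, 0.132, 0.0, 0.0]
contact_force: [0.4, -0.9, 0.0]
opening: 0.085
```

```bash
python3 -c "
from h import *
d=get_image('wrist');delta([.555,.247,.23],-58)
import pickle;pickle.dump(d,open('w1.pkl','wb'))
cv2.imwrite('pics/w1.png',d['color'][:,:,::-1])
r,b=masks(d);print(comps(r));print(comps(orange(d)))"
```

```text
pos [ 0.556  -0.1298  0.2313] yaw_y -74.69 tiltz [ 0.0019  0.0013 -1.    ] F [-1.1  5.1 -0.5] T [ 0.15  0.02 -0.  ] open 0.0851 clk 1.65
 shift cm [  9.85 -36.38   0.17] tool-z turn deg -16.69
[([287.9, 146.8], 45, [284, 143, 9, 8])]
[([320.6, 149.9], 138, [313, 145, 17, 11]), ([289.0, 209.4], 106, [283, 203, 13, 14]), ([342.2, 212.3], 87, [337, 206, 12, 13]), ([136.6, 264.8], 430, [120, 253, 30, 27])]
```

View pics/w1.png

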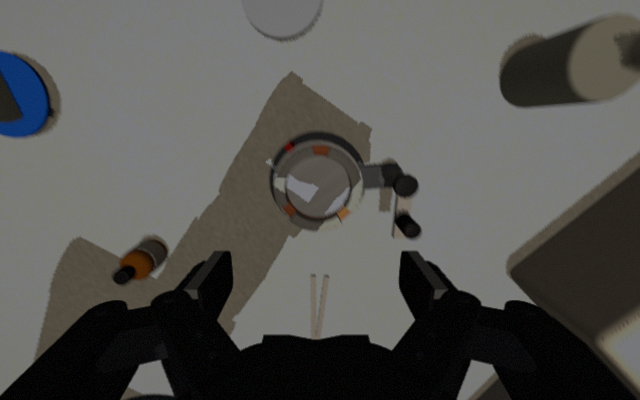

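Wrist view: the collar is centred near (318,182), the mark is at (288,147), and the notches are at (321,150), (289,209) and (342,212). The arm was still settling, so I'll take another picture to measure from.

Request:
move_arm --motion '[[[0,0,0],[0,0,0],8.5],[[0,0,0],[0,0,0],8.5]]'

```text
clock: 1.9
ee_pos: [0.5511, -0.1359, 0.2312]
orientation: [0.991, 0.132, -0.0, -0.0]
contact_force: [0.3, 0.3, 0.1]
opening: 0.085
```

```bash
python3 -c "
from h import *
d=get_image('wrist')
crop(d,250,115,190,135,4,'w2.png',2)
r,b=masks(d)
R=comps(r);O=[c for c in comps(orange(d)) if c[0][0]>250];print(R,O)
M=onz(d,R[0][0],.050)[0]
for z in(.048,.052):
  P=onz(d,[c[0] for c in O],z);c,rad=circ(P);print(z,P[:,:2].round(4).tolist(),c.round(4),rad)
print('mark',M.round(4),np.linalg.norm(M[:2]-c),np.degrees(np.arctan2(*(M[:2]-c)[::-1])))
print('notch',np.degrees(np.arctan2(P[:,1]-c[1],P[:,0]-c[0])).round(1))
delta([.555,.247,.23],-58)
"
```

```text
[([287.8, 146.7], 55, [284, 142, 9, 10])] [([319.9, 149.3], 147, [312, 144, 17, 12]), ([288.4, 208.8], 100, [282, 202, 13, 14]), ([342.3, 212.0], 103, [336, 205, 14, 15])]
0.048 [[0.5938, -0.1301], [0.516, -0.1122], [0.5291, -0.1759]] [ 0.551  -0.1382] 0.04359408878725757
0.052 [[0.5941, -0.1299], [0.5173, -0.1123], [0.5302, -0.1752]] [ 0.5518 -0.138 ] 0.04305901907703897
mark [ 0.5873 -0.0944  0.05  ] 0.056195177808572645 50.8498521642977
notch [  10.8  143.4 -120.2]
pos [ 0.5511 -0.1362  0.2313] yaw_y -74.89 tiltz [-2.e-04 -1.e-04 -1.e+00] F [ 0.   0.3 -0.4] T [-0.01  0.01  0.01] open 0.0849 clk 1.95
 shift cm [ 10.37 -36.89   0.13] tool-z turn deg -16.89
```

View pics/w2.png

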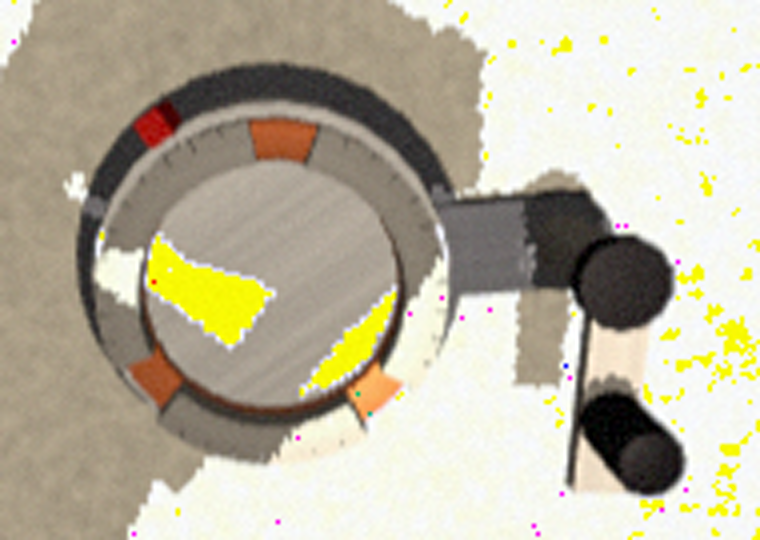

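```bash
python3 -c "
from h import *
d=get_image('wrist')
f=lambda L:[[250+(x+.5)/4-.5,115+(y+.5)/4-.5] for x,y in L]
inn=[(145,290),(160,225),(275,160),(390,235),(402,290),(330,402),(255,413),(185,385)]
out=[(283,118),(205,133),(130,193),(440,260),(365,430),(262,463),(97,310),(160,418)]
for L in(inn,out):
  P=onz(d,f(L),.06);c,r=circ(P);print(c.round(4),r,np.linalg.norm(P[:,:2]-c,axis=1).round(4))
  c0=c
c0=np.array(c0)
L=[(283,140),(158,378),(375,390)]
P=onz(d,f(L),.048);print(P.round(4))
# edges of main notch at rim top
E=onz(d,f([(250,120),(317,125),(257,158),(307,160)]),.06)
print([np.degrees(np.arctan2(e[1]-c0[1],e[0]-c0[0])).round(1) for e in E])
# pivot/knob tops
print('piv top',onz(d,f([(627,283)]),.1),'knob top',onz(d,f([(651,460)]),.1125))
"
```

```text
[ 0.5528 -0.1389] 0.03675321428121769 [0.0361 0.0368 0.0371 0.0366 0.0367 0.0368 0.0365 0.0374]
[ 0.5513 -0.1387] 0.04922056377151175 [0.0499 0.0491 0.0488 0.0489 0.0487 0.0504 0.0495 0.0485]
[[ 0.5936 -0.131   0.048 ]
 [ 0.5158 -0.1134  0.048 ]
 [ 0.5292 -0.1775  0.048 ]]
[np.float64(21.6), np.float64(0.4), np.float64(20.6), np.float64(0.5)]
piv top [[ 0.58638739 -0.22014993  0.1       ]] knob top [[ 0.5475135  -0.23664344  0.1125    ]]
```

Request:
move_arm --motion '[[[1.48,-5.27,0],[0,0,0],8.5],[[1.48,-5.27,0],[0,0,0],8.5],[[1.48,-5.27,0],[0,0,0],8.5],[[1.48,-5.27,0],[0,0,0],8.5],[[1.48,-5.27,0],[0,0,0],8.5],[[1.48,-5.27,0],[0,0,0],8.5],[[1.48,-5.27,0],[0,0,0],8.5],[[0,0,0],[0,0,-8.5],8.5],[[0,0,0],[0,0,-8.4],8.5],[[0,0,0],[0,0,0],8.5]]'

```text
clock: 3.25
ee_pos: [0.5552, 0.2471, 0.2314]
orientation: [0.961, 0.275, 0.0, 0.0]
contact_force: [-0.1, -0.5, -0.7]
opening: 0.0851
```

```bash
python3 -c "
from h import *
d=get_image('wrist')
crop(d,200,60,230,170,3,'w3.png',1.6)
r,b=masks(d);print(comps(r),comps(b,100))
R=onz(d,comps(r)[0][0],.02)[0]
h=hull(b|r,(200,60,430,240));c,rad=circ(onz(d,h,.02));print(c,rad,R,np.linalg.norm(R[:2]-c),np.degrees(np.arctan2(*(R[:2]-c)[::-1])))
delta([c[0],c[1],.23],-58)
"
```

```text
[([317.5, 148.9], 77, [315, 143, 6, 13]), ([548.0, 301.1], 43, [545, 298, 7, 7])] [([416.0, 81.4], 323, [380, 37, 73, 86]), ([316.2, 179.7], 3361, [279, 144, 76, 74])]
[0.61903396 0.23324695] 0.10113947703156241 [0.59150463 0.26590225 0.02      ] 0.04271103873747363 130.13182254558404
pos [0.5552 0.2471 0.2315] yaw_y -58.17 tiltz [ 1.e-04  0.e+00 -1.e+00] F [0.8 0.2 0.1] T [ 0.   -0.03 -0.01] open 0.0848 clk 3.30
 shift cm [4.69 4.54 0.15] tool-z turn deg -0.17
```

View pics/w3.png

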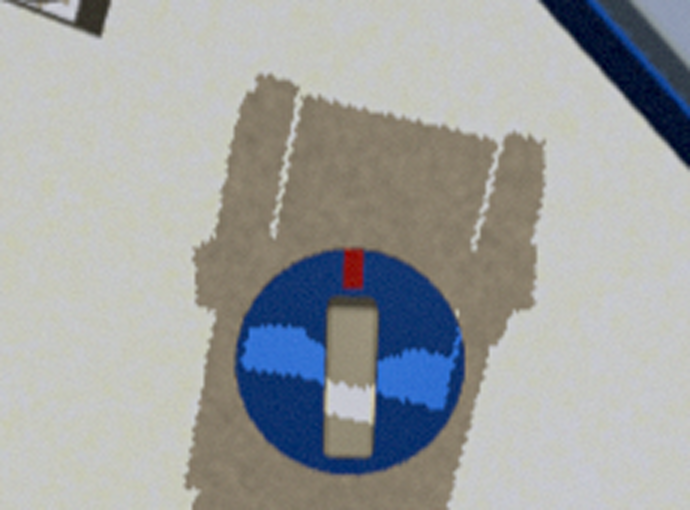

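```bash
python3 -c "
from h import *
d=get_image('wrist')
r,b=masks(d);r[:,:270]=r[:,360:]=0;b[:,360:]=0;b[:140]=0;b[230:]=0;b[:,:270]=0;r[230:]=0
h=hull(b|r,(270,130,360,230));c,rad=circ(onz(d,h,.02));R=onz(d,comps(r)[0][0],.02)[0];print(c,rad,np.linalg.norm(R[:2]-c),np.degrees(np.arctan2(*(R[:2]-c)[::-1])))
f=lambda L:[[200+(x+.5)/3-.5,60+(y+.5)/3-.5] for x,y in L]
P=onz(d,f([(352,304),(350,457)]),.056);print('bar',P,P.mean(0),np.degrees(np.arctan2(*(P[0]-P[1])[1::-1])),np.linalg.norm(P[0]-P[1]))
delta([*c,.0252],-58)
"
```

```text
[0.55602124 0.24553296] 0.04796018723917719 0.040701631454791956 29.903091946517748
bar [[0.58240576 0.26106144 0.056     ]
 [0.53125412 0.23009931 0.056     ]] [0.55682994 0.24558037 0.056     ] 31.18655220485445 0.05979251120846411
pos [0.5553 0.2472 0.2314] yaw_y -58.18 tiltz [ 1.e-04  1.e-04 -1.e+00] F [0.1 0.4 0.3] T [-0.   -0.01  0.06] open 0.0848 clk 3.35
 shift cm [-2.000e-02  1.800e-01  2.062e+01] tool-z turn deg -0.18
```

Request:
move_arm --motion '[[[0.05,0.16,5],[0,0,0.8],8.5],[[0,0,5],[0,0,0],8.5],[[0,0,5],[0,0,0],8.5],[[0,0,3.5],[0,0,0],8.5],[[0,0,2],[0,0,0],8.5],[[0,0,0],[0,0,0],8.5],[[0,0,0],[0,0,0],8.5]]'

```text
clock: 4.22
ee_pos: [0.5573, 0.247, 0.0278]
orientation: [0.963, 0.269, 0.001, -0.0]
contact_force: [0.0, 0.5, 0.1]
opening: 0.0847
```

```bash
python3 -c "
from h import *
d=get_image('wrist');cv2.imwrite('pics/w4.png',cv2.convertScaleAbs(d['color'][:,:,::-1],alpha=1.6))
delta([.556,.2456,.0252],-59)
"
```

```text
pos [0.5573 0.247  0.0279] yaw_y -58.76 tiltz [ 2.4e-03  9.0e-04 -1.0e+00] F [ 0.9 -0.8 -0.2] T [ 0.02 -0.02 -0.04] open 0.0848 clk 4.28
 shift cm [-0.19  0.05  0.27] tool-z turn deg 0.24
```

View pics/w4.png

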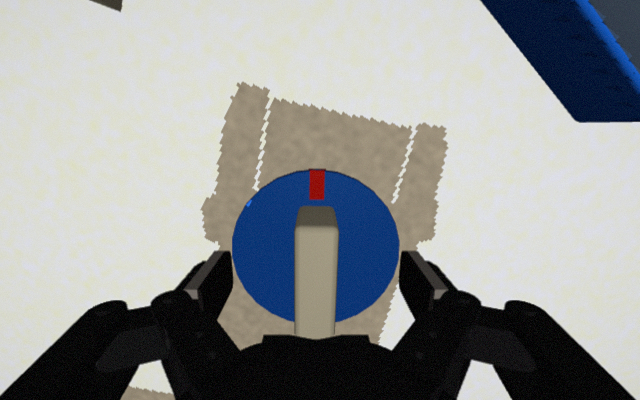

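Request:
move_arm --motion '[[[-0.15,0.05,0.2],[0,0,0.2],8.5],[[0,0,0],[0,0,0],1.5],[[0,0,0],[0,0,0],1.5],[[0,0,0],[0,0,0],1.5],[[0,0,0],[0,0,0],1.5],[[0,0,0],[0,0,0],1.5],[[0,0,0],[0,0,0],1.5],[[0,0,0],[0,0,0],1.5]]'

```text
clock: 5.28
ee_pos: [0.5555, 0.2456, 0.0244]
orientation: [0.963, 0.268, 0.0, -0.0]
contact_force: [-0.7, 0.5, 2.8]
opening: 0.0191
```

```bash
python3 -c "
from h import *
delta([.556,.2456,.0252],-59)
"
```

```text
pos [0.5555 0.2456 0.0244] yaw_y -58.93 tiltz [ 3.e-04  1.e-04 -1.e+00] F [-0.7  0.5  2.8] T [-0.04 -0.13  0.02] open 0.0191 clk 5.28
 shift cm [ 0.04  0.03 -0.08] tool-z turn deg 0.07
```

Request:
move_arm --motion '[[[0,0,-2],[0,0,0],1.5],[[0,0,-5],[0,0,0],1.5],[[0,0,-5],[0,0,0],1.5],[[0,0,0],[0,0,0],1.5]]'

```text
clock: 5.78
ee_pos: [0.5571, 0.2462, 0.1492]
orientation: [0.963, 0.268, 0.004, -0.0]
contact_force: [0.1, 0.4, -3.5]
opening: 0.0193
```

```bash
python3 -c "
from h import *
d=get_image('wrist');cv2.imwrite('pics/w5.png',cv2.convertScaleAbs(d['color'][:,:,::-1],alpha=1.6))
delta([.5515,-.138,.145],-39)
"
```

```text
pos [0.5559 0.2457 0.1465] yaw_y -58.93 tiltz [ 0.003   0.0011 -1.    ] F [-0.5 -0.8 -3.3] T [-0.04  0.04 -0.05] open 0.0192 clk 5.83
 shift cm [-20.18  32.64   0.11] tool-z turn deg -19.93
```

View pics/w5.png

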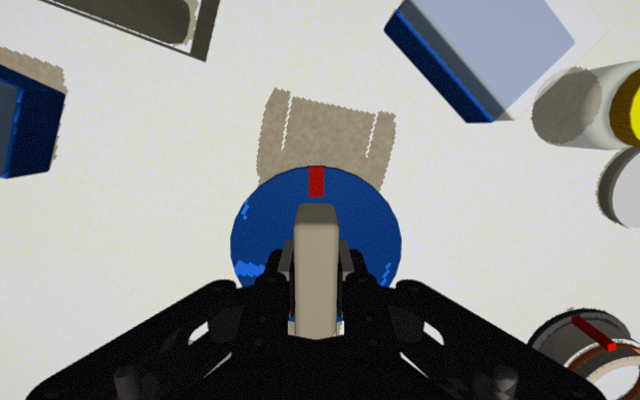

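The lid is held square in the jaws, with the stripe at (317,181). Next I carry it over the holder.

Request:
move_arm --motion '[[[-2.5,4.1,0],[0,0,0],1.5],[[-2.5,4.1,0],[0,0,0],1.5],[[-2.5,4.1,0],[0,0,0],1.5],[[-2.5,4.1,0],[0,0,0],1.5],[[-2.5,4.1,0],[0,0,0],1.5],[[-2.5,4.1,0],[0,0,0],1.5],[[-2.5,4.1,0],[0,0,-6],1.5],[[-2.2,4.0,0],[0,0,-7],1.5],[[0,0,0],[0,0,-7],1.5],[[0,0,0],[0,0,0],1.5]]'

```text
clock: 7.08
ee_pos: [0.5593, -0.1358, 0.1431]
orientation: [0.903, 0.43, -0.001, -0.001]
contact_force: [-0.6, 0.6, -2.7]
opening: 0.0196
```

```bash
python3 -c "
from h import *
delta([.5515,-.138,.0914],-39)
d=get_image('scene');crop(d,230,110,120,110,6,'s6.png',1.6)
"
```

```text
pos [ 0.5593 -0.1358  0.1431] yaw_y -39.02 tiltz [-2.5e-03  9.0e-04 -1.0e+00] F [-0.6  0.6 -2.7] T [0.05 0.03 0.  ] open 0.0196 clk 7.08
 shift cm [-0.65 -0.45  5.17] tool-z turn deg -0.02
```

View pics/s6.png

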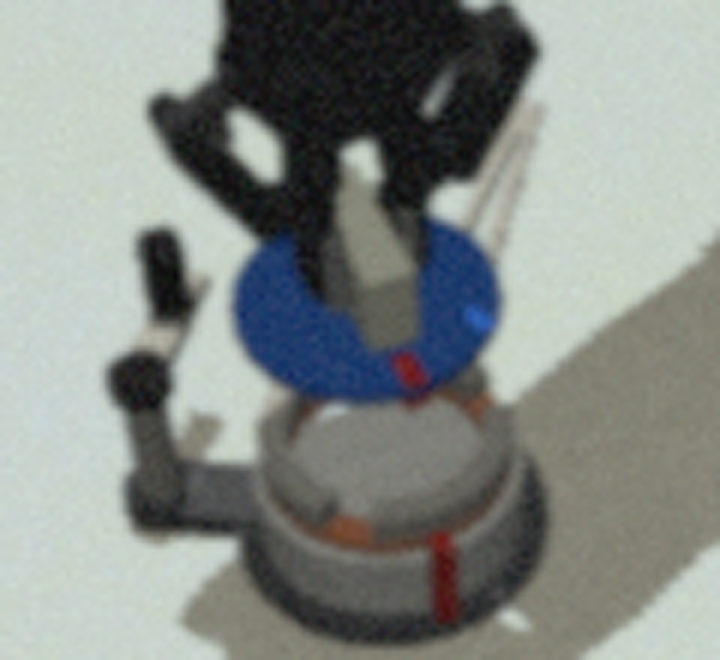

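Request:
move_arm --motion '[[[-0.65,-0.45,2.5],[0,0,0],1.5],[[0,0,1],[0,0,0],1.5],[[0,0,0],[0,0,0],1.5],[[0,0,0],[0,0,0],1.5]]'

```text
clock: 7.62
ee_pos: [0.5531, -0.1379, 0.1099]
orientation: [0.902, 0.431, 0.0, 0.0]
contact_force: [-0.1, -0.6, -2.5]
opening: 0.0192
```

```bash
python3 -c "
from h import *
delta([.5515,-.138,.0764],-39)
zo=env.observe()['ee_pos'][2]-.0244
for n,bx in(('scene',(240,110,340,210)),('top',(310,150,410,250))):
  d=get_image(n);r,b=masks(d)
  try:
    h=hull(b|r,bx);print(n,circ(onz(d,h,zo+.02)))
  except Exception as e: print(e)
  x0,y0,x1,y1=bx;crop(d,x0,y0,100,100,6,'a7'+n+'.png',1.6)
  print(comps(r,3),[onz(d,c[0],zo+.02).round(4).tolist() for c in comps(r,3)])
"; python3 -c "
import cv2,numpy as np
cv2.imwrite('pics/a7.png',np.hstack([cv2.resize(cv2.imread('pics/a7'+n+'.png'),(400,400)) for n in('scene','top')]))"
```

```text
pos [ 0.5531 -0.1379  0.1099] yaw_y -38.94 tiltz [ 9.e-04 -3.e-04 -1.e+00] F [-0.1 -0.6 -2.5] T [ 0.01 -0.02  0.04] open 0.0192 clk 7.62
 shift cm [-0.11 -0.12  3.35] tool-z turn deg 0.06
scene (array([ 0.57790817, -0.11627796]), np.float64(0.06159524817819074))
[([299.0, 179.7], 7, [298, 178, 3, 4]), ([303.1, 199.9], 8, [302, 199, 3, 3])] [[[0.5789, -0.1049, 0.1055]], [[0.6251, -0.0703, 0.1055]]]
'NoneType' object is not subscriptable
[] []
```

View pics/a7.png

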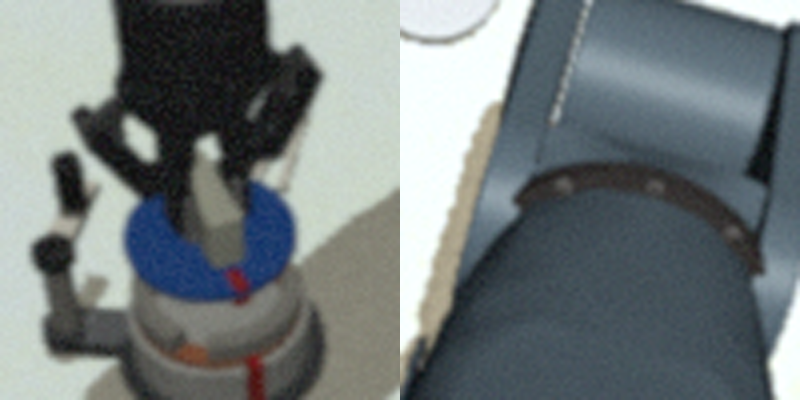

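```bash
python3 -c "
from h import *
d=get_image('scene');r,b=masks(d);r[192:]=0
h=hull(b|r,(240,110,340,193));zo=env.observe()['ee_pos'][2]-.0244
print(env.observe()['ee_pos'])
for z in(.017,.02):
  P=onz(d,h,zo+z);print(circ(P))
print(onz(d,[299,179.7],zo+.02))
# rim outer/inner by hand from s_h.png (x8, off 240,140)
f=lambda L:[[240+(x+.5)/8-.5,140+(y+.5)/8-.5] for x,y in L]
out=[(268,330),(320,243),(378,215),(470,208),(555,245),(604,340)]
inn=[(310,330),(385,240),(460,232),(548,278),(570,320),(530,410),(420,435),(365,430)]
for L in(out,inn):
  P=onz(d,f(L),.06);c,R=circ(P);print(c,R,np.linalg.norm(P[:,:2]-c,axis=1).round(4))
"
```

```text
[ 0.55296979 -0.13803524  0.10989534]
(array([ 0.55332226, -0.13611642]), np.float64(0.04588565610559459))
(array([ 0.55580611, -0.13453337]), np.float64(0.04565586493545729))
[[ 0.57885112 -0.10490715  0.10549534]]
[ 0.55011046 -0.13620169] 0.04886633838467024 [0.0484 0.0491 0.0493 0.0492 0.0476 0.0496]
[ 0.55192202 -0.13446227] 0.03978795275398582 [0.037  0.0412 0.0411 0.0386 0.0389 0.0406 0.0392 0.0416]
```

Request:
move_arm --motion '[[[-0.13,-0.15,1],[0,0,0],1.5],[[0,0,1],[0,0,0],1.5],[[0,0,0.5],[0,0,0],1.5],[[0,0,0],[0,0,0],1.5],[[0,0,0.3],[0,0,0],1.5]]'

```text
clock: 8.4
ee_pos: [0.5509, -0.1382, 0.0815]
orientation: [0.902, 0.431, 0.0, 0.0]
contact_force: [-0.5, 0.9, -2.1]
opening: 0.0193
```

```bash
python3 -c "
from h import *
delta([.5510,-.138,.0764],-39)
"
```

```text
pos [ 0.5509 -0.1382  0.0815] yaw_y -38.93 tiltz [ 7.e-04 -3.e-04 -1.e+00] F [-0.5  0.9 -2.1] T [ 0.01 -0.02 -0.01] open 0.0193 clk 8.40
 shift cm [ 0.02 -0.    0.51] tool-z turn deg 0.07
```

Request:
move_arm --motion '[[[0,0,0.2],[0,0,0],1.5],[[0,0,0.15],[0,0,0],1.5],[[0,0,0.1],[0,0,0],1.5],[[0,0,0],[0,0,0],1.5]]'

```text
clock: 8.9
ee_pos: [0.5506, -0.1381, 0.0768]
orientation: [0.902, 0.431, -0.0, -0.0]
contact_force: [0.1, 0.1, -2.0]
opening: 0.0195
```

```bash
python3 -c "
from h import *
delta([.5510,-.138,.0764],-39)
"
```

```text
pos [ 0.5506 -0.1381  0.0768] yaw_y -38.93 tiltz [-1.e-04  0.e+00 -1.e+00] F [ 0.1  0.1 -2. ] T [ 0.05 -0.05  0.01] open 0.0195 clk 8.90
 shift cm [0.03 0.03 0.04] tool-z turn deg 0.07
```

Request:
move_arm --motion '[[[0,0,0.07],[0,0,0],1.5],[[0,0,0.05],[0,0,0],1.5],[[0,0,0],[0,0,0],1.5]]'

```text
clock: 9.28
ee_pos: [0.5507, -0.1381, 0.0764]
orientation: [0.902, 0.431, 0.0, 0.0]
contact_force: [-4.0, 1.9, 7.3]
opening: 0.0195
```

```bash
python3 -c "
from h import *
delta([.5510,-.138,.0764],-39)
"
```

```text
pos [ 0.5507 -0.1381  0.0764] yaw_y -38.93 tiltz [ 3.e-04 -1.e-04 -1.e+00] F [-4.   1.9  7.3] T [0.2  0.59 0.03] open 0.0195 clk 9.28
 shift cm [ 0.03  0.02 -0.  ] tool-z turn deg 0.07
```

Request:
move_arm --motion '[[[0,0,0],[0,0,6],1.5],[[0,0,0],[0,0,6],1.5],[[0,0,0],[0,0,6],1.5],[[0,0,0],[0,0,6],1.5],[[0,0,0],[0,0,3],1.5],[[0,0,0],[0,0,3],1.5],[[0,0,0],[0,0,0],1.5]]'

```text
clock: 10.15
ee_pos: [0.5513, -0.1383, 0.0764]
orientation: [0.983, 0.183, 0.001, 0.0]
contact_force: [-0.3, -0.9, 6.4]
opening: 0.0189
```

```bash
python3 -c "
from h import *
delta([.5510,-.138,.0764],-79.2)
d=get_image('scene');crop(d,240,130,100,90,7,'s8.png',1.6)
"
```

```text
pos [ 0.5513 -0.1383  0.0764] yaw_y -68.92 tiltz [ 1.9e-03 -6.0e-04 -1.0e+00] F [-0.3 -0.9  6.4] T [-0.11  0.04 -0.2 ] open 0.0189 clk 10.15
 shift cm [-0.02 -0.04 -0.  ] tool-z turn deg 10.28
```

View pics/s8.png

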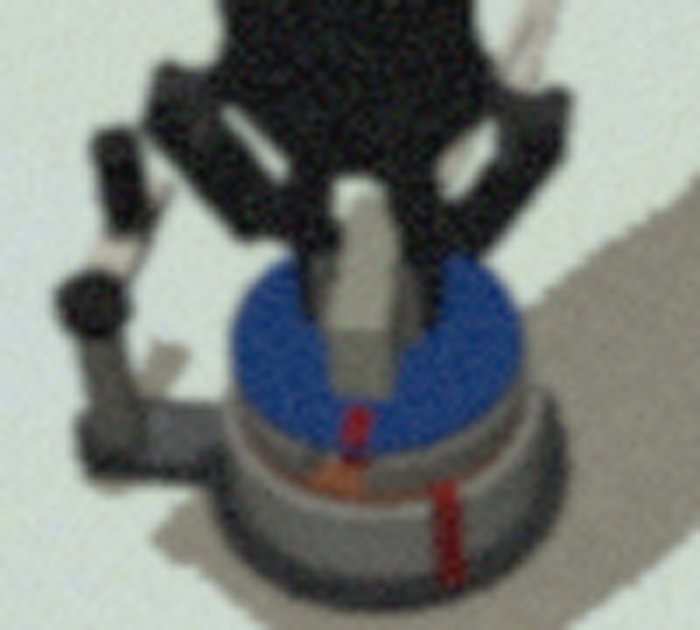

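The lid stands level on the rim. The stripe at (355,430) is close to the main notch at (340,478). I'll turn in small steps and watch the force.

Request:
move_arm --motion '[[[0,0,0.02],[0,0,2],1.5],[[0,0,0],[0,0,2],1.5],[[0,0,0],[0,0,2],1.5],[[0,0,0],[0,0,0],1.5]]'

```text
clock: 10.7
ee_pos: [0.5501, -0.1379, 0.075]
orientation: [0.991, 0.131, -0.001, -0.0]
contact_force: [0.7, -1.4, -2.3]
opening: 0.019
```

```bash
python3 -c "
from h import *
delta([.5510,-.138,.0764],-79.2)
"
```

```text
pos [ 0.5501 -0.1379  0.075 ] yaw_y -74.92 tiltz [-1.1e-03  5.0e-04 -1.0e+00] F [ 0.7 -1.4 -2.3] T [-0.16 -0.1  -0.02] open 0.0190 clk 10.70
 shift cm [ 0.08  0.03 -0.14] tool-z turn deg 4.28
```

Request:
move_arm --motion '[[[0,0,0],[0,0,2],1.5],[[0,0,0],[0,0,0],1.5]]'

```text
clock: 10.95
ee_pos: [0.5502, -0.1379, 0.075]
orientation: [0.994, 0.114, -0.001, -0.0]
contact_force: [-0.2, 0.4, -2.3]
opening: 0.0193
```

```bash
python3 -c "
from h import *
delta([.5510,-.138,.0764],-79.2)
"
```

```text
pos [ 0.5502 -0.1379  0.075 ] yaw_y -76.96 tiltz [-1.1e-03  4.0e-04 -1.0e+00] F [-0.2  0.4 -2.3] T [0.04 0.03 0.01] open 0.0193 clk 10.95
 shift cm [ 0.08  0.03 -0.14] tool-z turn deg 2.24
```

Request:
move_arm --motion '[[[0,0,0],[0,0,2],1.5],[[0,0,0],[0,0,0],1.5]]'

```text
clock: 11.2
ee_pos: [0.5505, -0.1381, 0.0753]
orientation: [0.995, 0.096, -0.0, -0.0]
contact_force: [0.4, 0.3, -2.3]
opening: 0.0189
```

```bash
python3 -c "
from h import *
delta([.5510,-.138,.0764],-79.2)
"
```

```text
pos [ 0.5505 -0.1381  0.0753] yaw_y -78.97 tiltz [-2.e-04  1.e-04 -1.e+00] F [ 0.4  0.3 -2.3] T [ 0.02  0.01 -0.01] open 0.0189 clk 11.20
 shift cm [ 0.05  0.   -0.11] tool-z turn deg 0.23
```

Contact force went to zero, with the TCP about 1.2 mm lower, so the lugs are entering the notches. Now I lower the lid.

Request:
move_arm --motion '[[[0,0,0.15],[0,0,0],1.5],[[0,0,0.15],[0,0,0],1.5],[[0,0,0.1],[0,0,0],1.5],[[0,0,0],[0,0,0],1.5]]'

```text
clock: 11.7
ee_pos: [0.5505, -0.1381, 0.0713]
orientation: [0.995, 0.096, -0.0, -0.0]
contact_force: [-0.3, 0.9, -2.7]
opening: 0.0191
```

```bash
python3 -c "
from h import *
delta([.5510,-.138,.0704],-79.2)
"
```

```text
pos [ 0.5505 -0.1381  0.0713] yaw_y -78.93 tiltz [-2.e-04  1.e-04 -1.e+00] F [-0.3  0.9 -2.7] T [-0.01  0.02 -0.01] open 0.0191 clk 11.70
 shift cm [0.05 0.   0.09] tool-z turn deg 0.27
```

Request:
move_arm --motion '[[[0,0,0.08],[0,0,0],1.5],[[0,0,0.05],[0,0,0],1.5],[[0,0,0],[0,0,0],1.5]]'

```text
clock: 12.08
ee_pos: [0.5506, -0.1381, 0.0704]
orientation: [0.995, 0.097, 0.0, 0.0]
contact_force: [-2.2, 0.9, 3.0]
opening: 0.019
```

```bash
python3 -c "
from h import *
delta([.5510,-.138,.0704],-79.2)
"
```

```text
pos [ 0.5506 -0.1381  0.0704] yaw_y -78.92 tiltz [ 1.e-04 -1.e-04 -1.e+00] F [-2.2  0.9  3. ] T [ 0.01  0.33 -0.04] open 0.0190 clk 12.07
 shift cm [0.04 0.   0.  ] tool-z turn deg 0.28
```

Force is up again at TCP 0.0704, which puts the lid origin at 0.046 m, so it is seated. I'll release and go up.

Request:
move_arm --motion '[[[0,0,0],[0,0,0],5],[[0,0,0],[0,0,0],5],[[0,0,0],[0,0,0],5],[[0,0,-3],[0,0,0],5],[[0,0,-4.5],[0,0,0],5],[[0,0,-4.5],[0,0,0],5],[[0,0,-4],[0,0,0],1],[[0,0,0],[0,0,0],0],[[0,0,0],[0,0,0],0]]'

```text
clock: 13.2
ee_pos: [0.5502, -0.138, 0.2292]
orientation: [0.995, 0.096, -0.001, -0.0]
contact_force: [-0.4, -0.2, 0.3]
opening: 0.0
```

```bash
python3 -c "
from h import *
delta([.551,-.138,.0704],-79.2)
d=get_image('wrist');crop(d,230,90,230,170,3,'w9.png',1.8)
d=get_image('scene');crop(d,230,130,110,90,7,'s9.png',1.6)
"
```

```text
pos [ 0.5502 -0.138   0.2292] yaw_y -78.93 tiltz [-1.1e-03  4.0e-04 -1.0e+00] F [-0.4 -0.2  0.3] T [-0.05 -0.04  0.01] open 0.0000 clk 13.20
 shift cm [ 0.1   0.03 15.88] tool-z turn deg 0.27
```

View pics/w9.png

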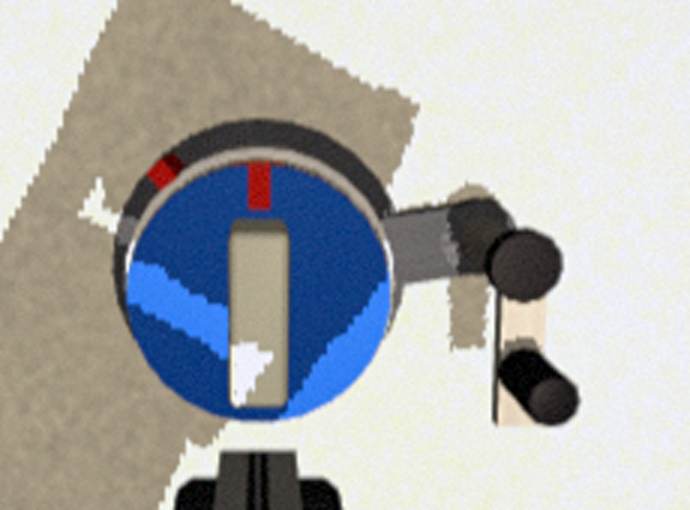

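View pics/s9.png

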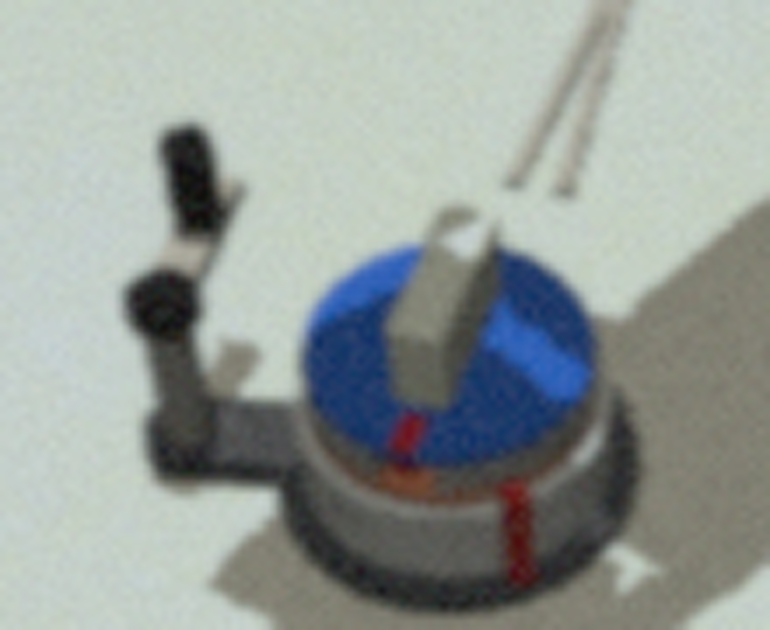

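```bash
cat >> h.py <<'E'
def tri(d1,p1,d2,p2):
    o1,v1=rays(d1,p1);o2,v2=rays(d2,p2);v1=v1[0];v2=v2[0]
    s=np.linalg.lstsq(np.c_[v1,-v2],o2-o1,rcond=None)[0];a=o1+s[0]*v1;b=o2+s[1]*v2
    return ((a+b)/2).round(4),np.linalg.norm(a-b).round(4)
E
python3 -c "
from h import *
w=get_image('wrist');s=get_image('scene')
fw=lambda x,y:[230+(x+.5)/3-.5,90+(y+.5)/3-.5]
fs=lambda x,y:[230+(x+.5)/7-.5,130+(y+.5)/7-.5]
print('piv',tri(w,fw(525,265),s,fs(163,300)))
print('knob',tri(w,fw(553,400),s,fs(185,140)),onz(w,fw(553,400),.1125),onz(s,fs(185,140),.1125))
print('stripe out',tri(w,fw(259,162),s,fs(402,458)))
print('stripe in',tri(w,fw(260,210),s,fs(413,415)))
for z in(.08,.085,.09):print(z,onz(w,fw(525,265),z),onz(s,fs(163,300),z))
delta(None)
"
```

```text
piv (array([ 0.5828, -0.2267,  0.0756]), np.float64(0.0024))
knob (array([ 0.547 , -0.2346,  0.1139]), np.float64(0.0019)) [[ 0.5469496  -0.23616876  0.1125    ]] [[ 0.54559582 -0.23458372  0.1125    ]]
stripe out (array([ 0.5985, -0.1282,  0.0625]), np.float64(0.0022))
stripe in (array([ 0.5826, -0.1323,  0.0652]), np.float64(0.001))
0.08 [[ 0.5837808  -0.22630839  0.08      ]] [[ 0.58578227 -0.22256372  0.08      ]]
0.085 [[ 0.5844004  -0.22456899  0.085     ]] [[ 0.58951107 -0.21932537  0.085     ]]
0.09 [[ 0.58502    -0.22282959  0.09      ]] [[ 0.59323987 -0.21608702  0.09      ]]
pos [ 0.5502 -0.1379  0.2289] yaw_y -78.93 tiltz [-1.9e-03  7.0e-04 -1.0e+00] F [-0.6  0.2 -0. ] T [-0.01  0.06  0.01] open 0.0002 clk 13.40
```

The stripe triangulates to z≈0.062–0.065, so the lid is seated (66 mm expected, 72 if not). Knob is at (0.5465,-0.2355) and pivot at (0.583,-0.226), 38 mm apart, which matches. Next I turn the tool for the push.

Request:
move_arm --motion '[[[0,0,0],[0,0,-10.6],0],[[0,0,0],[0,0,-10.6],0],[[0,0,0],[0,0,-10.6],0],[[0,0,0],[0,0,-10.6],0],[[0,0,0],[0,0,-10.6],0],[[0,0,0],[0,0,-10.6],0],[[0,0,0],[0,0,-10.6],0],[[0,0,0],[0,0,-10.6],0],[[0,0,0],[0,0,-10.6],0],[[0,0,0],[0,0,0],0]]'

```text
clock: 14.65
ee_pos: [0.5504, -0.138, 0.2295]
orientation: [0.599, 0.801, -0.0, -0.0]
contact_force: [-1.5, 0.5, 0.4]
opening: 0.0
```

```bash
python3 -c "
from h import *
delta([.5538,-.2594,.088],17)
t=get_image('top');print(onz(t,[[437,133]],.1))
"
```

```text
pos [ 0.5504 -0.138   0.2295] yaw_y 16.40 tiltz [-1.e-03  3.e-04 -1.e+00] F [-1.5  0.5  0.4] T [ 0.01  0.01 -0.02] open 0.0000 clk 14.65
 shift cm [-11.75  -3.09  14.15] tool-z turn deg -0.60
[[ 0.72777059 -0.33852096  0.1       ]]
```

Request:
move_arm --motion '[[[-4,-1.05,0],[0,0,0],0],[[-4,-1.05,0],[0,0,0],0],[[-3.75,-1,0],[0,0,0],0],[[0,0,4],[0,0,0],0],[[0,0,4],[0,0,0],0],[[0,0,0],[0,0,0],0],[[0,0,0],[0,0,0],0]]'

```text
clock: 15.58
ee_pos: [0.5549, -0.2598, 0.1516]
orientation: [0.599, 0.801, 0.0, 0.001]
contact_force: [0.3, 0.5, 0.6]
opening: 0.0001
```

```bash
python3 -c "
from h import *
delta([.5538,-.2594,.088],17)
d=get_image('wrist');cv2.imwrite('pics/w10.png',cv2.convertScaleAbs(d['color'][:,:,::-1],alpha=1.6))
"
```

```text
pos [ 0.5549 -0.2598  0.1516] yaw_y 16.38 tiltz [ 1.5e-03 -9.0e-04 -1.0e+00] F [0.3 0.5 0.6] T [-0.02 -0.   -0.  ] open 0.0001 clk 15.57
 shift cm [ 0.08 -0.1   6.36] tool-z turn deg -0.62
```

View pics/w10.png

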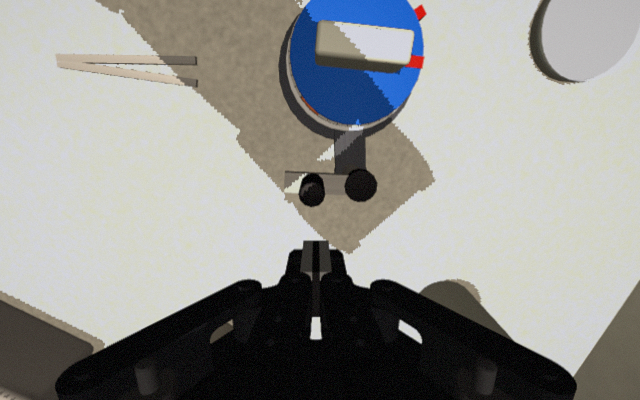

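The knob top at (312,190) is straight ahead of the shut fingers at x≈316, and the pivot is to the right at (361,186). I'll descend behind the knob.

Request:
move_arm --motion '[[[0,0,3],[0,0,0],0],[[0,0,3.3],[0,0,0],0],[[0,0,0],[0,0,0],0],[[0.3,0,0],[0,0,0],0],[[0,0,0],[0,0,0],0]]'

```text
clock: 16.25
ee_pos: [0.5541, -0.2568, 0.0889]
orientation: [0.598, 0.801, 0.0, 0.001]
contact_force: [-0.3, -0.1, 0.3]
opening: 0.0
```

```bash
python3 -c "
from h import *
delta([.5538,-.2594,.088],17)
d=get_image('wrist');cv2.imwrite('pics/w11.png',cv2.convertScaleAbs(d['color'][:,:,::-1],alpha=1.6))
"
```

```text
pos [ 0.5541 -0.2568  0.0889] yaw_y 16.48 tiltz [ 0.0022 -0.0012 -1.    ] F [-0.3 -0.1  0.3] T [ 0.01  0.03 -0.01] open 0.0000 clk 16.25
 shift cm [-0.24 -0.1   0.09] tool-z turn deg -0.52
```

View pics/w11.png

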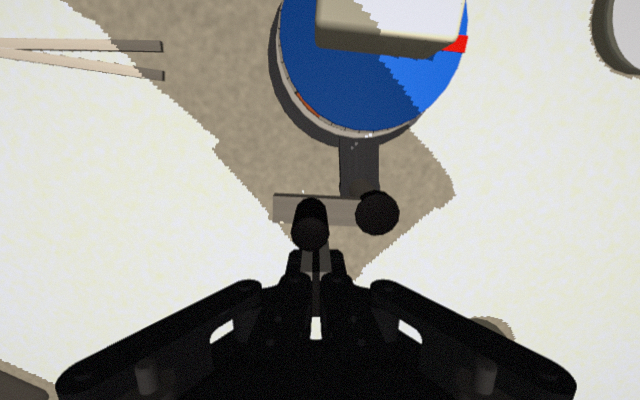

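Request:
move_arm --motion '[[[0.6,-0.28,0],[0,0,9],0],[[0.6,-0.28,0],[0,0,9],0],[[0.6,-0.28,0],[0,0,9],0],[[0.6,-0.28,0],[0,0,9],0],[[0,0,0],[0,0,0],0]]'

```text
clock: 16.92
ee_pos: [0.5414, -0.2336, 0.0879]
orientation: [0.816, 0.578, 0.0, 0.0]
contact_force: [0.8, 0.4, -0.4]
opening: -0.0
```

```bash
python3 -c "
from h import *
delta([.583,-.2262,.088],17)
d=get_image('wrist');cv2.imwrite('pics/w12.png',cv2.convertScaleAbs(d['color'][:,:,::-1],alpha=1.6))
"
```

```text
pos [ 0.5414 -0.2336  0.0879] yaw_y -19.45 tiltz [ 9.e-04 -5.e-04 -1.e+00] F [ 0.8  0.4 -0.4] T [-0.02  0.02 -0.01] open -0.0000 clk 16.93
 shift cm [ 2.08  3.68 -0.01] tool-z turn deg -36.45
```

View pics/w12.png

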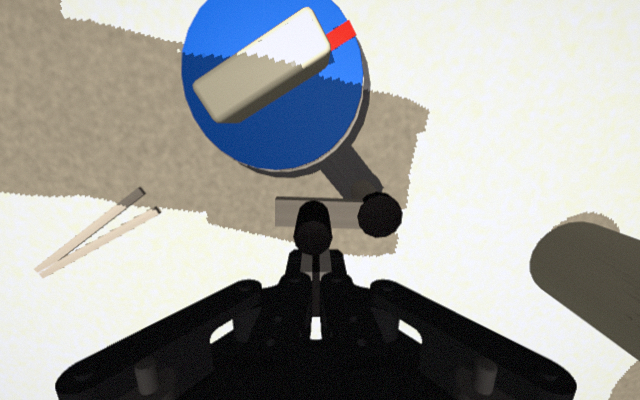

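The keeper is turning with the fingers, and its arm stays horizontal in the view. I'll carry on along the arc.

Request:
move_arm --motion '[[[0.6,-0.28,0],[0,0,9],0],[[0.6,-0.28,0],[0,0,9],0],[[0.6,-0.28,0],[0,0,9],0],[[0.6,-0.28,0],[0,0,9],0],[[0.6,-0.28,0],[0,0,8],0],[[0,0,0],[0,0,0],0]]'

```text
clock: 17.73
ee_pos: [0.5484, -0.2022, 0.0873]
orientation: [0.973, 0.231, 0.0, 0.0]
contact_force: [-0.9, 0.3, -0.5]
opening: -0.0001
```

```bash
python3 -c "
from h import *
delta([.583,-.2262,.088],17)
d=get_image('wrist');cv2.imwrite('pics/w13.png',cv2.convertScaleAbs(d['color'][:,:,::-1],alpha=1.6))
"
```

```text
pos [ 0.5484 -0.2022  0.0873] yaw_y -63.29 tiltz [ 4.e-04 -2.e-04 -1.e+00] F [-0.9  0.3 -0.5] T [-0.05  0.03  0.01] open -0.0001 clk 17.73
 shift cm [ 2.01  3.7  -0.06] tool-z turn deg -80.29
```

View pics/w13.png

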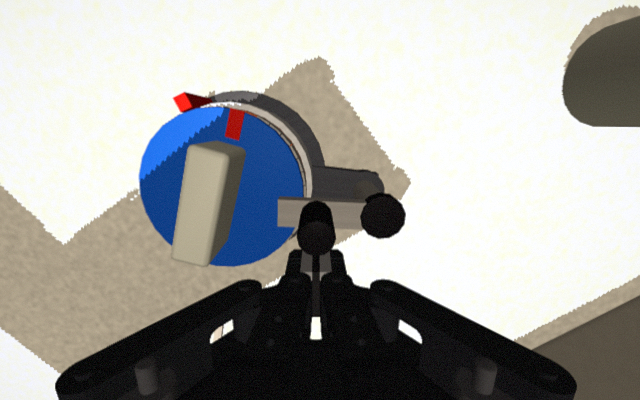

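Request:
move_arm --motion '[[[0.3,-0.14,0],[0,0,4],0],[[0.15,-0.06,0],[0,0,2],0],[[0,0,0],[0,0,0],0],[[0,0,0],[0,0,0],0]]'

```text
clock: 18.27
ee_pos: [0.5513, -0.1984, 0.0871]
orientation: [0.984, 0.179, 0.0, -0.0]
contact_force: [-0.3, -0.5, -0.6]
opening: -0.0001
```

```bash
python3 -c "
from h import *
delta([.583,-.2262,.088],-70)
"
```

```text
pos [ 0.5513 -0.1984  0.0871] yaw_y -69.42 tiltz [ 1.e-04  1.e-04 -1.e+00] F [-0.3 -0.5 -0.6] T [ 0.02 -0.02  0.03] open -0.0001 clk 18.27
 shift cm [ 1.99  3.71 -0.09] tool-z turn deg 0.58
```

Request:
move_arm --motion '[[[0.1,-0.03,0],[0,0,1],0],[[0,0,0],[0,0,0],0],[[0,0,0],[0,0,0],0]]'

```text
clock: 18.65
ee_pos: [0.5515, -0.1981, 0.0871]
orientation: [0.986, 0.169, -0.001, -0.0]
contact_force: [-5.0, -3.3, 2.3]
opening: 0.0001
```

```bash
python3 -c "
from h import *
delta([.583,-.2262,.088],-70)
d=get_image('scene');crop(d,230,130,110,90,7,'s14.png',1.6)
d=get_image('wrist');cv2.imwrite('pics/w14.png',cv2.convertScaleAbs(d['color'][:,:,::-1],alpha=1.6))
"
```

```text
pos [ 0.5515 -0.1981  0.0871] yaw_y -70.52 tiltz [-1.3e-03 -2.0e-04 -1.0e+00] F [-5.  -3.3  2.3] T [-0.42  0.75  0.02] open 0.0001 clk 18.65
 shift cm [ 2.03  3.7  -0.1 ] tool-z turn deg -0.52
```

View pics/w14.png

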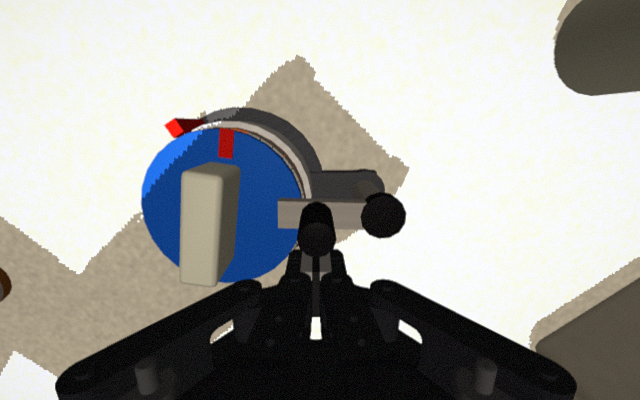

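View pics/s14.png

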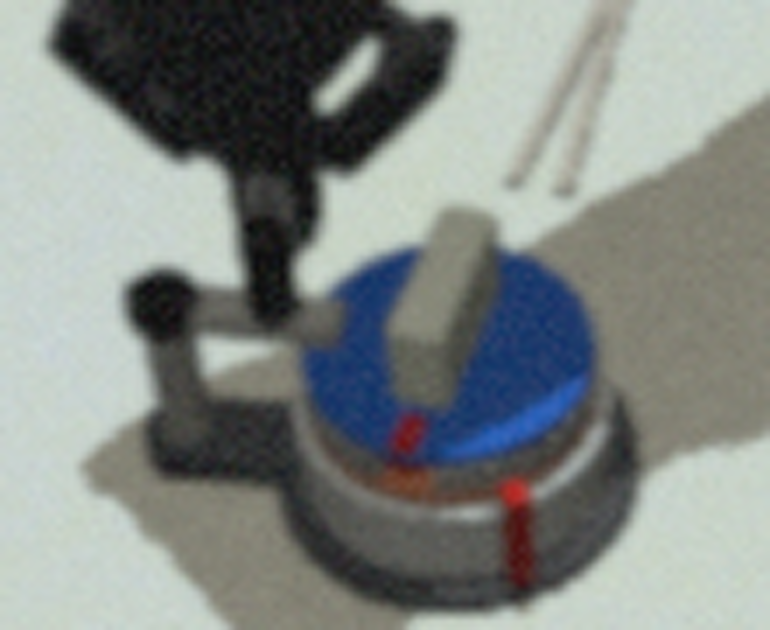

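The force rose to 6 N at the stop, and the keeper's arm lies over the flange and points at the lid's centre. I'll back off and lift.

Request:
move_arm --motion '[[[-1,0,0],[0,0,0],0],[[-2,0,0],[0,0,0],0],[[0,0,-4],[0,0,0],0],[[0,0,-5],[0,0,0],0],[[-4,0,-3],[0,0,0],0],[[0,0,0],[0,0,0],0],[[0,0,0],[0,0,0],0]]'

```text
clock: 19.62
ee_pos: [0.486, -0.221, 0.2066]
orientation: [0.986, 0.169, -0.0, -0.0]
contact_force: [0.4, 0.9, 0.0]
opening: -0.0003
```

```bash
python3 -c "
from h import *
delta(None)
d=get_image('scene');crop(d,230,130,110,90,7,'s15.png',1.6)
d=get_image('wrist');cv2.imwrite('pics/w15.png',cv2.convertScaleAbs(d['color'][:,:,::-1],alpha=1.6))
"
```

```text
pos [ 0.486  -0.221   0.2066] yaw_y -70.55 tiltz [-1.e-04  3.e-04 -1.e+00] F [0.4 0.9 0. ] T [ 0.    0.01 -0.04] open -0.0003 clk 19.62
```

View pics/w15.png

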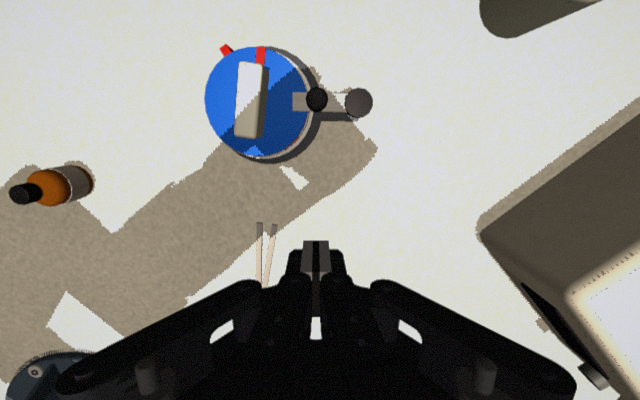

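View pics/s15.png

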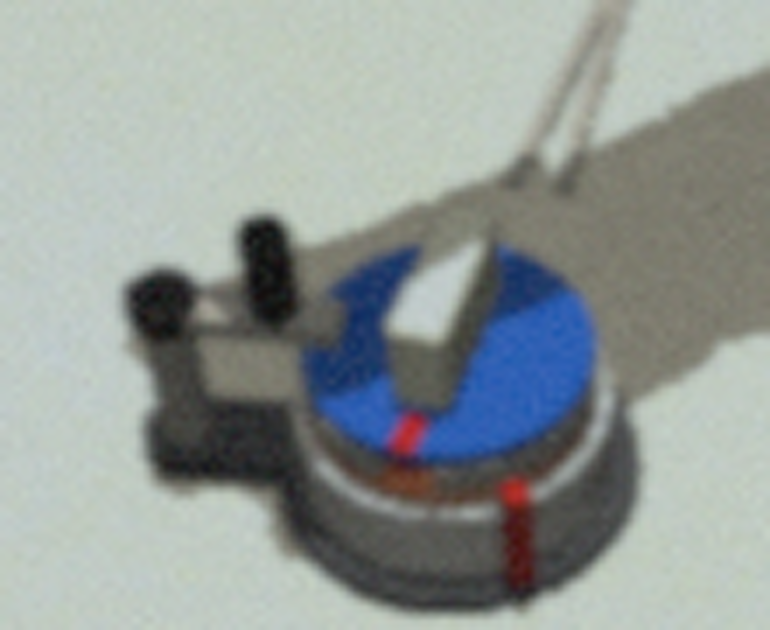

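The wrist view shows the keeper's arm running from the pivot at (358,102) through the knob at (317,99) toward the lid's centre at (257,102). The gripper is clear. I'm handing in.

```bash
python3 -c "
from cell import env
print(env.close_job())"
```

```text
the job is handed in; nothing more can be done
None
```

The filter holder is closed: the lid sits home in the collar and the keeper is swung over it to its stop. I handed the job in at about 19.7 s of the 67 s allowed; the hand-in gives no verdict.

- **Lid:** I set it on the rim with its stripe at the load mark and turned it about 40° clockwise. The lugs began to drop in at about 36°. I then lowered it until it met the rim again 6.0 mm below where it first touched.
- **Seating check:** the stripe measured 62–65 mm above the bench across two camera views. That fits seated (66 mm) rather than unseated (72 mm), though it reads a little low. The keeper also passed over the flange without catching.
- **Keeper:** I pushed the knob round until the force rose to about 6 N at the stop. The last pictures show its arm over the flange, pointing at the lid's centre.
- **Other things on the bench:** I measured none of their positions at the end. The gripper felt no unexpected contact, and the amber bottle and tweezers were upright and undisturbed in the last pictures.
- **Measurements that disagreed:** the cameras differed by 3–6 mm on the holder's centre, and I used a value close to the wrist camera's. The lid entered the bore without side force, but touching the rim gave about 4 N sideways, which went away once it was turned.

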